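# Check a dry block heater with a sprung-foot thermometer

## Task

Check the block heater's temperature: lift the thermometer, and nothing else, out of the bench caddy and lower its foot gently into the thermometer well, the wide hole with an engraved ring round it in the metal block. Hold the thermometer upright with its sprung foot pressed lightly on the floor of the well, pushed about half-way in on its spring, keep it still for three seconds while the reading settles, and finish still holding it there. Leave the caddy and the other things where they are.

Things in the scene. Friction and masses are not known exactly. Their poses are not given: they have to be found in the camera images.
- thermometer: Contact thermometer, 70 g, standing on its foot in a cell of the caddy, leaning about 12 degrees towards the caddy's -x. From the foot up, mm: sprung foot 7 wide (0-14), round steel sleeve 9 wide (14-130), black collar, white flat-sided handle (140-204; 22 along x, 15 along y, dark display on -x), 6 mm wire loop. Origin on its axis 42 mm above the free foot; z runs along the axis, foot to handle.
- thermometer_grip (a point): Point on the thermometer's axis in the handle, 176 mm above the free foot, 28 mm below the handle's top; grip here across the body's y (15 mm). It is above the neighbouring pen and forceps, which end at most 146 mm above the bench.
- foot_tip (a point): Underside of the sprung foot, on the thermometer's axis.
- foot (a joint): How far the sprung foot is pushed into the sleeve, m: 0 free, 0.010 fully in. Spring 1.2 N at 0, rising to 4.2 N at 0.010 (300 N/m); at half-way it pushes 2.7 N.
- heater: Dry block heater, fixed: white housing 160 x 176 mm, sloped grey panel at its -x side, aluminium block 76 x 120 mm in it, its flat top 82 mm above the bench. The block has 16 tube wells 11 mm wide, some with small tubes standing up to 15 mm above it, and at its +y end one 16 mm thermometer well with an engraved ring. Origin on the bench under the housing's centre, z up.
- well_floor (a point): Centre of the floor of the thermometer well (16 mm wide, 24 mm deep, straight down); 58 mm above the bench, at (22, 44) mm in the heater's x, y.
- well_mouth (a point): Centre of the mouth of the thermometer well, level with the block's top, 82 mm above the bench.
- caddy: Grey open bench caddy, 104 x 112 mm, loose, 1.3 kg. Along its +x side, away from the robot, three cells (26 x 32 mm inside, 36 mm apart along y, floor 6 mm and rims 88 mm above the bench) hold the thermometer, a marker pen and forceps in any order; before them an open bay (rim 50 mm) with a roll of tape. Origin on the bench under its centre, z up.
- marker: Capped marker pen 130 x 12 mm standing in a cell of the caddy; stays there. Origin on its barrel, half-way up.
- forceps: Steel forceps 137 mm long standing in a cell of the caddy; stays there. Origin half-way up.
- bottle: Reagent bottle, 56 mm wide, 105 mm tall, behind the work; stays. Origin under its centre.
- flask: Conical glass flask, 63 mm wide, 102 mm tall, behind the work; stays. Origin under its centre.
- label_tape: Roll of label tape, 62 mm wide, 18 mm high, lying in the caddy's front bay; stays there. Origin under its centre.

How it is judged:
By the outcome, as a careful person would: the job done as asked, in the order asked, and still so for the second after the job is handed in, while the arm keeps its last pose, push and grip.
It also fails if it takes over 51 s, if anything falls off the work surface, if the arm or the gripper's body presses on something with over 40 N, if the wrist force passes 120 N, or if a joint passes its speed limit or range.

## Robot

A 6-joint arm with a two-finger parallel gripper is mounted at the origin on a cart in front of the work surface, level with it; the furniture and walls round the work are solid. World frame = base frame: x ahead of the robot, y to its left, z up, the work surface at z = 0. Lengths are in m, angles in rad, forces in N, time in s.
With the tool pointing down it reaches from about 0.3 to 0.875 m from the base axis. Payload 6.4 kg.
Tool frame: the origin (TCP) lies on the centre line of the jaws, within the pads' length; the fingertips stand 25 mm ahead of it and the grasp point (between the pads) lies 6 mm ahead of it (ctrl.tip_reach is the distance from the TCP to the fingertips, in m); z points along the fingers, y is the line along which they close (so a half turn about z gives the same grasp; the last joint's range is limited). The gripper opens to 85 mm and grips with 20 to 120 N. Pads are 22 mm wide; open, the fingers measure 114 mm over their backs; the gripper's body (76 mm by 85 mm) begins 54 mm behind the grasp point. The pads swing forward as they close: fully open they stand 13 mm farther back than shut.
Start: joints at [1.101, 0.181, 1.607, -0, 1.354, -0.206], TCP at [0.15, 0.555, 0.256] pointing down, gripper open.
Joint ranges: [-2.99, 2.99], [-0.89, 2.07], [0.3, 2.58], [-1.14, 4.28], [0, 2.63], [-3.12, 3.12]. Speed limits (rad/s): [2.57, 2.57, 3.01, 3.14, 3.14, 3.14].

## Interface

Orientations are given as a unit quaternion [w, x, y, z].
In Python, from bench import ctrl gives the robot as it stands.
- The arm moves only by the tool servo_tool, never from a script. Its argument "motion" is a list that holds one entry, the list of rows, each a list of 5 numbers: the shift along the tool's x, y, z in cm, then the turn about the tool's z in degrees, then the closure, from -1 (fully open) to 1 (shut). In form: [[[dx, dy, dz, twist, claw], ...]]. A call has 1 to 5 rows; each row is the pose to reach, as a shift and turn from the pose commanded when the call began, along the tool's axes at that moment; what a row does not reach only later rows make up. A row lasts 1/10 s, in which the tool goes at most 50 mm and 8.59 degrees, less where a joint would pass 70% of its speed; a pose out of reach is approached as far as the arm can. A call with a gripper value outside its range is refused whole. The fingers move at their own pace and stop on an object; the grip force is fixed at half the most. Time passes only in rows, so rows that repeat a pose let the fingers close. It gives the time, the measured TCP pose, the force, the opening and the grip force at its end, in the units of the state.
- ctrl.get_obs(): the state, without advancing time (a new reading comes with each control period).
- ctrl.camera(name): name is "scene" or "top"; returns a dict with "pixels" (480x640x3 uint8, red, green, blue), "depth" (480x640 float32, m along the optical axis (not along the pixel's ray), 0 where there is no reading), "fx", "fy", "cx", "cy" (pixels), "R" (3x3) and "t" (3): a world point X has camera coordinates R X + t. Camera axes: x right, y down, z forward; pixel columns grow to the right and rows downward; lengths in m; the calibration is good to about 2 mm. A picture is of the moment at which its call begins.
- ctrl.hand_in(): hands the job in; it is judged then, once.
The state is a dict: "time_s": time; "q": joint angles; "dq": joint speeds; "joint_efforts": joint torques, N m; "eef_pos": TCP position; "eef_rot": TCP orientation; "wrist_force": force on the tool from outside, world axes, zero at the start; "torque": the same for the moment, N m; "opening": opening from 0.0 (shut) to 1.0 (fully open); "grasp_force": force on a finger pad.
Only numpy, scipy, OpenCV 4.12 (cv2) and the standard library are available. Lean on these libraries where they do the work, as an engineer would, in place of code of your own. Each camera call takes 0.05 s, during which the arm holds its last target. There are 200 camera calls.

## Working session

There is one attempt and no reset: what is moved stays moved. The work goes in short steps, Python scripts to look and compute and a tool call to move; the robot and the scene stay as the last step left them, time stands still between calls to the robot, and variables do not carry over. Pictures are saved under pics/ and viewed, at most 10 in all, crops included, and the job is handed in when it is done.

Besides the shell and the picture viewer there is one more tool, called after "Call:" as name(argument=value, ...) on one line, values as JSON. servo_tool: Moves the arm, as the interface text tells. Its arguments: {"type":"object","properties":{"motion":{"type":"array"}},"required":["motion"]}

```bash
mkdir -p pics
cat > h.py <<'E'
import numpy as np, cv2
from bench import ctrl
def shot(n,f):
    c=ctrl.camera(n); cv2.imwrite(f'pics/{f}.png',c['pixels'][:,:,::-1]); np.savez(f'pics/{f}.npz',**c); return c
def load(f): return dict(np.load(f'pics/{f}.npz'))
def cloud(c):
    v,u=np.mgrid[:480,:640]; d=c['depth']
    P=np.stack([(u-c['cx'])/c['fx']*d,(v-c['cy'])/c['fy']*d,d],-1)
    return (P-c['t'])@c['R']
def ray(c,u,v,z):
    d=c['R'].T@np.array([(u-c['cx'])/c['fx'],(v-c['cy'])/c['fy'],1]); o=-c['R'].T@c['t']
    return o+d*(z-o[2])/d[2]
def proj(c,X):
    p=c['R']@np.array(X)+c['t']; return p[0]/p[2]*c['fx']+c['cx'],p[1]/p[2]*c['fy']+c['cy']
E
python3 - <<'E'
from h import *
for n in('scene','top'):
    c=shot(n,n+'0'); print(n,-c['R'].T@c['t'],c['R'].round(3).tolist(),c['fx'])
o=ctrl.get_obs(); print(o)
E
```

```text
scene [ 0.09054215 -0.1901339   0.82348781] [[0.66, -0.752, -0.008], [-0.555, -0.479, -0.68], [0.507, 0.453, -0.733]] 545.0232523616246
top [0.37677594 0.19923929 1.21831775] [[-0.012, -1.0, -0.022], [-0.988, 0.015, -0.155], [0.156, 0.02, -0.988]] 591.5154764116081
{'time_s': 0.1, 'q': array([ 1.10068011e+00,  1.81477345e-01,  1.60789979e+00,  9.12433507e-06,
        1.35384062e+00, -2.06286839e-01]), 'dq': array([-0.00076788, -0.00130754, -0.00296323,  0.00096537,  0.0002098 ,
        0.00085822]), 'joint_efforts': array([ 2.54136194e-04, -4.45887601e+01, -3.52231872e+01, -4.82891264e-04,
        4.33188630e-03,  4.79155813e-05]), 'eef_pos': array([0.14970596, 0.55468748, 0.25547225]), 'eef_rot': array([-2.73798520e-04,  1.31533368e-01,  9.91311411e-01, -7.65042407e-04]), 'wrist_force': array([ 0.69412745, -0.56779439,  0.29600583]), 'torque': array([ 0.0288324 , -0.01703873, -0.03587742]), 'grasp_force': 0.0, 'opening': 0.999492609664916}
```

View pics/scene0.png

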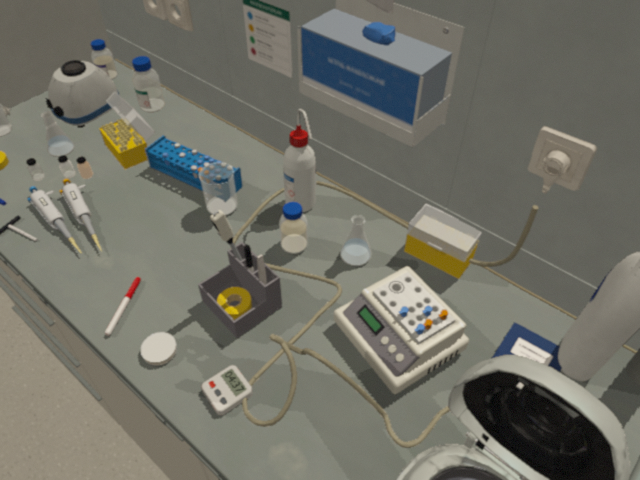

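View pics/top0.png

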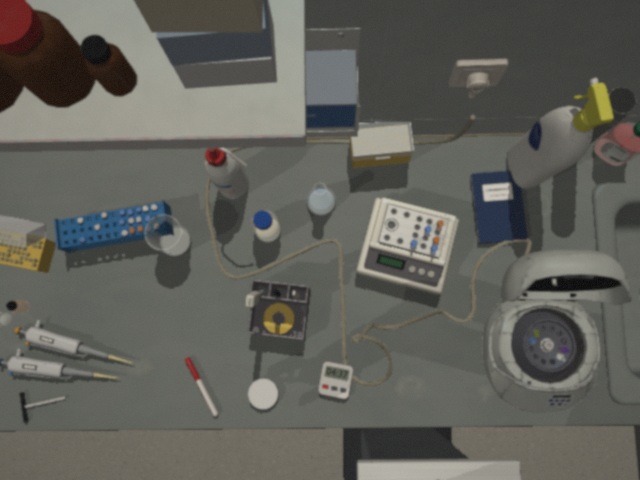

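The thermometer (white handle) stands in the caddy's +y cell: about (222,228) in scene and (251,299) in top. The heater's well is at its +y/+x corner: about (396,287) in scene and (393,211) in top. I'll zoom in on both.

Run:
```python
from h import *
s=load('scene0')['pixels'][:,:,::-1]; t=load('top0')['pixels'][:,:,::-1]
R=lambda a,r0,c0,h,w:cv2.resize(a[r0:r0+h,c0:c0+w],(400,300),interpolation=cv2.INTER_CUBIC)
# s caddy 200..280 ; each 80x60 *5
im=np.vstack([np.hstack([R(s,205,195,75,100),R(s,265,360,75,100)]),np.hstack([R(t,275,235,75,100),R(t,190,355,75,100)])])
cv2.imwrite('pics/crop0.png',im)
for n in('scene0','top0'):
    c=load(n);P=cloud(c)
    a=(slice(205,280),slice(195,295)) if n[0]=='s' else (slice(275,350),slice(235,335))
    p=P[a];q=c['pixels'][a].astype(int); m=(q.min(-1)>120)&(p[...,2]>.12)
    v,u=np.where(m); w=p[m]; print(n,len(w),w.min(0),w.max(0),w.mean(0))
    if len(w)>5:
        print(np.linalg.svd(w-w.mean(0))[2].round(3)); print((u+a[1].start).mean(),(v+a[0].start).mean())
```

```text
scene0 97 [ 0.09054215 -0.1901339   0.13629965] [0.47924696 0.35364174 0.82348781] [0.43530057 0.30253225 0.23532554]
[[ 0.41   0.583 -0.701]
 [-0.151  0.801  0.579]
 [-0.899  0.132 -0.417]]
222.90721649484536 220.83505154639175
top0 88 [0.37677594 0.19923929 0.13904119] [0.47590145 0.35241172 1.21831775] [0.45687896 0.33980194 0.21302536]
[[ 0.083  0.114 -0.99 ]
 [ 0.177 -0.979 -0.098]
 [-0.981 -0.167 -0.102]]
252.1931818181818 298.9431818181818
```

View pics/crop0.png

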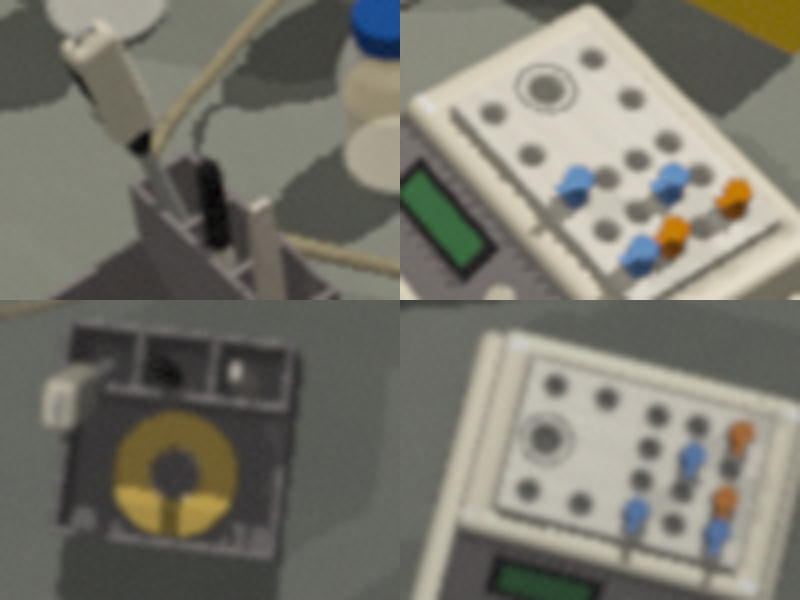

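The crop shows the thermometer handle top at about crop (85,45) in scene and (60,400) in top, with the display facing -x. The ringed well is at about (546,88) in scene and (546,438) in top. The tool can't tilt, so I plan to grip across the handle's x: moving +x while closing should bring it upright between the pads. Next I'll measure.

Run:
```python
from h import *
W=[]
for n,(r0,c0) in(('scene0',(272,382)),('top0',(196,377))):
    c=load(n); g=cv2.cvtColor(c['pixels'],cv2.COLOR_RGB2GRAY)[r0:r0+32,c0:c0+32]
    G=cv2.resize(g,None,fx=8,fy=8,interpolation=cv2.INTER_CUBIC)
    b=cv2.adaptiveThreshold(G,255,cv2.ADAPTIVE_THRESH_MEAN_C,cv2.THRESH_BINARY_INV,101,6)
    cs,hi=cv2.findContours(b,cv2.RETR_CCOMP,cv2.CHAIN_APPROX_NONE)
    for k in cs:
        if cv2.contourArea(k)<1200 or len(k)<6: continue
        (x,y),ax,an=cv2.fitEllipse(k); u,v=(x+.5)/8-.5+c0,(y+.5)/8-.5+r0
        print(n,cv2.contourArea(k),round(u,2),round(v,2),np.round(np.array(ax)/8,1),ray(c,u,v,.082).round(4))
# handle lines
pl=[]
for n,a in(('scene0',(205,250,195,245)),('top0',(285,315,238,272))):
    c=load(n);P=cloud(c); q=c['pixels'].astype(int)
    m=np.zeros((480,640),bool); m[a[0]:a[1],a[2]:a[3]]=1
    m&=(q.min(-1)>135)
    nl,l,st,ce=cv2.connectedComponentsWithStats(m.astype(np.uint8))
    i=[j for j in range(1,nl)]; print(n,[(st[j].tolist()) for j in i if st[j][4]>8])
    # depth based
    w=P[a[0]:a[1],a[2]:a[3]]; d=c['depth'][a[0]:a[1],a[2]:a[3]]>0
    f=d&(w[...,2]>.095)&(w[...,2]<.25); w=w[f]
    for z in np.arange(.1,.23,.015):
        s=w[(w[:,2]>=z)&(w[:,2]<z+.015)]
        if len(s): print(' z%.4f n%d med'%(z,len(s)),s.mean(0).round(4),s.min(0).round(3)[:2],s.max(0).round(3)[:2])
# caddy rim
for n,a in(('scene0',(240,340,190,290)),('top0',(275,345,240,320))):
    c=load(n);P=cloud(c)[a[0]:a[1],a[2]:a[3]]; d=c['depth'][a[0]:a[1],a[2]:a[3]]>0
    for lo,hi in((.080,.094),(.044,.055)):
        w=P[d&(P[...,2]>lo)&(P[...,2]<hi)]; w=w[(w[:,0]>.3)&(w[:,0]<.6)]
        r=cv2.minAreaRect((w[:,:2]*1000).astype(np.float32)); print(n,lo,len(w),np.round(r[0]),np.round(r[1]),r[2],w[:,:2].min(0),w[:,:2].max(0))
```

```text
scene0 1557.5 383.75 292.96 [5.3 6.2] [0.5861 0.0925 0.082 ]
scene0 4059.0 396.14 287.53 [8.9 9.6] [0.6093 0.0834 0.082 ]
scene0 2292.0 407.74 279.19 [6.1 7.5] [0.6372 0.0788 0.082 ]
scene0 3181.0 386.12 274.26 [ 5.4 16.3] [0.6217 0.1135 0.082 ]
top0 3390.5 391.25 223.71 [7.8 8.8] [0.6106 0.087  0.082 ]
top0 1933.0 405.83 214.32 [6.  6.6] [0.6289 0.0579 0.082 ]
top0 2211.5 393.6 210.9 [6.6 6.7] [0.6362 0.0816 0.082 ]
top0 3424.0 384.77 212.85 [ 2.5 35.7] [0.6325 0.099  0.082 ]
top0 1361.5 378.68 208.32 [ 2.  16.4] [0.6418 0.1107 0.082 ]
top0 7483.5 399.42 198.54 [ 5.7 39.7] [0.6608 0.0694 0.082 ]
scene0 [[207, 205, 29, 15, 251]]
 z0.1000 n15 med [0.4737 0.3387 0.1108] [0.469 0.337] [0.478 0.344]
 z0.1150 n21 med [0.4705 0.3389 0.1215] [0.464 0.335] [0.475 0.342]
 z0.1300 n42 med [0.4672 0.3346 0.1375] [0.457 0.308] [0.476 0.342]
 z0.1450 n75 med [0.4631 0.3374 0.153 ] [0.453 0.334] [0.476 0.349]
 z0.1600 n81 med [0.4599 0.3373 0.1678] [0.45  0.333] [0.473 0.349]
 z0.1750 n88 med [0.457  0.3378 0.1826] [0.447 0.333] [0.47 0.35]
 z0.1900 n124 med [0.4536 0.3401 0.1989] [0.444 0.335] [0
[... 304 characters left out ...]
0.347]
 z0.1600 n20 med [0.4661 0.3397 0.1681] [0.455 0.337] [0.473 0.348]
 z0.1750 n20 med [0.4629 0.3401 0.1817] [0.45  0.338] [0.47  0.348]
 z0.1900 n60 med [0.4545 0.3436 0.2001] [0.444 0.338] [0.467 0.355]
 z0.2050 n65 med [0.456  0.3458 0.2075] [0.445 0.338] [0.464 0.352]
scene0 0.08 510 [483. 305.] [114.  35.] 82.91857147216797 [0.45903192 0.24666691] [0.5065976  0.36305104]
scene0 0.044 586 [448. 310.] [117. 104.] 82.71572875976562 [0.38973266 0.24636743] [0.50434501 0.37053915]
top0 0.08 380 [482. 307.] [112.  34.] 82.59227752685547 [0.45919786 0.25037312] [0.50559387 0.36250596]
top0 0.044 316 [446. 312.] [113. 101.] 82.59502410888672 [0.39010023 0.25014759] [0.50145431 0.37312123]
```

The well is at about (0.610, 0.085), the caddy yaw is about -7.3°, and the leaning grip point is about (0.460, 0.342, 0.178). I'll add a helper that turns a target into move numbers.

```bash
cat >> h.py <<'E'
from scipy.spatial.transform import Rotation as Ro
def to(x,y,z,yaw=None):
    o=ctrl.get_obs(); R=Ro.from_quat(np.roll(o['eef_rot'],-1)).as_matrix()
    cur=np.degrees(np.arctan2(R[1,1],R[0,1]))
    s=R.T@(np.array([x,y,z])-o['eef_pos'])*100
    tw=0 if yaw is None else (cur-yaw+180)%360-180
    print('t%.1f pos'%o['time_s'],o['eef_pos'].round(4),'yaw %.1f tilt %.2f'%(cur,np.degrees(np.arccos(-R[2,2]))),'shift',s.round(2),'twist %.1f'%tw,'F',o['wrist_force'].round(1),'op %.3f g %.1f'%(o['opening'],o['grasp_force']),'q6 %.2f'%o['q'][5])
E
python3 -c "
from h import *
to(.462,.3425,.30,-7.3)"
```

```text
t0.1 pos [0.1497 0.5547 0.2555] yaw 74.9 tilt 0.09 shift [-35.68 -12.35  -4.45] twist 82.2 F [ 0.7 -0.6  0.3] op 0.999 g 0.0 q6 -0.21
```

Call:
servo_tool(motion=[[[-4,-1.2,-2,8,-1],[-8,-2.5,-3.5,16,-1],[-12,-4,-4.4,24,-1],[-16,-5.5,-4.4,32,-1],[-20,-7,-4.4,40,-1]]])

```text
time_s: 0.6
eef_pos: [0.3258, 0.4343, 0.3005]
eef_rot: [0.0, 0.465, 0.885, 0.0]
wrist_force: [0.7, 0.5, -0.3]
opening: 0.999
grasp_force: 0.0
```

```bash
python3 -c "
from h import *
to(.462,.3425,.30,-7.3)"
```

```text
t0.6 pos [0.3258 0.4343 0.3005] yaw 34.6 tilt 0.02 shift [-15.29   6.     0.05] twist 41.9 F [ 0.7  0.5 -0.3] op 0.999 g 0.0 q6 0.10
```

Call:
servo_tool(motion=[[[-4,1.5,0,8.4,-1],[-8,3,0,16.8,-1],[-12,4.6,0,25.2,-1],[-15.3,6,0,33.5,-1],[-15.3,6,0,41.9,-1]]])

```text
time_s: 1.1
eef_pos: [0.4648, 0.3412, 0.2995]
eef_rot: [0.001, 0.753, 0.658, -0.0]
wrist_force: [-0.4, 0.6, 0.3]
opening: 0.999
grasp_force: 0.0
```

Run:
```python
from h import *
to(.462,.3425,.188,-7.3)
s=shot('scene','s1')['pixels'][150:300,150:350,::-1]; t=shot('top','t1')['pixels'][230:380,180:380,::-1]
cv2.imwrite('pics/c1.png',np.hstack([cv2.resize(i,(400,300),interpolation=cv2.INTER_CUBIC) for i in(s,t)]))
```

```text
t1.1 pos [0.4648 0.3412 0.2995] yaw -7.6 tilt 0.08 shift [ 0.1  -0.3  11.15] twist -0.3 F [-0.4  0.6  0.3] op 0.999 g 0.0 q6 0.56
```

View pics/c1.png

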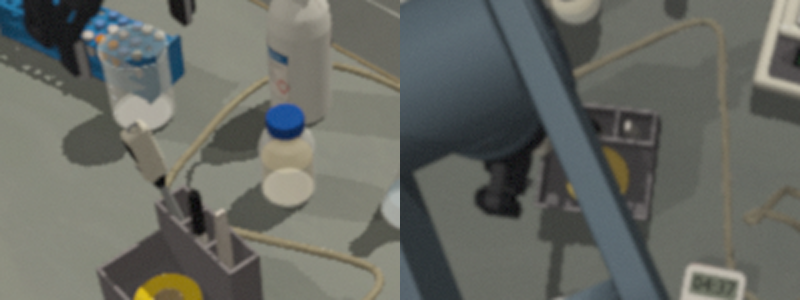

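The scene camera shows the gripper's fingers above the untouched handle (about (145,150) in the crop). The arm blocks the top view. I'll descend around the handle.

Call:
servo_tool(motion=[[[0.1,-0.3,3,0,-1],[0.1,-0.3,6,0,-1],[0.1,-0.3,8,0,-1],[0.1,-0.3,10,0,-1],[0.1,-0.3,11.1,0,-1]]])

```text
time_s: 1.7
eef_pos: [0.4568, 0.3457, 0.1872]
eef_rot: [-0.001, 0.747, 0.664, -0.001]
wrist_force: [-0.1, -0.0, -0.5]
opening: 0.998
grasp_force: 0.0
```

Run:
```python
from h import *
to(.490,.339,.188,-7.3)
s=shot('scene','s2')['pixels'][170:320,150:350,::-1]
cv2.imwrite('pics/c2.png',cv2.resize(s,(800,600),interpolation=cv2.INTER_CUBIC))
```

```text
t1.7 pos [0.4568 0.3457 0.1872] yaw -6.7 tilt 0.18 shift [-0.28  3.37 -0.09] twist 0.6 F [-0.1 -0.  -0.5] op 0.998 g 0.0 q6 0.56
```

View pics/c2.png

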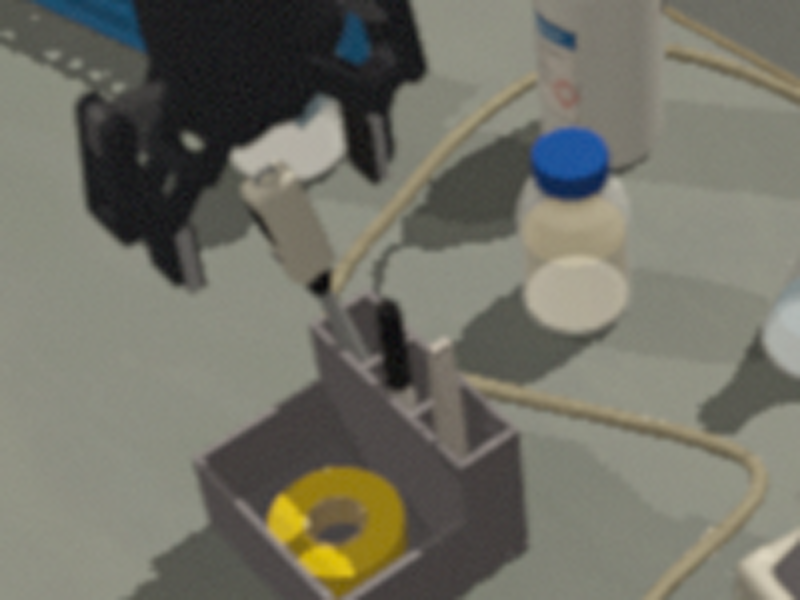

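The handle (about (290,225) in the crop) is between the open fingers. Now I'll move +x (tool +y) and close part-way so the -x finger pushes it upright.

Call:
servo_tool(motion=[[[-0.05,0.7,0,0,-0.6],[-0.1,1.4,0,0,-0.4],[-0.15,2.1,0,0,-0.2],[-0.2,2.7,0,0,0.0],[-0.25,3.2,0,0,0.1]]])

```text
time_s: 2.25
eef_pos: [0.4912, 0.339, 0.1899]
eef_rot: [0.0, 0.749, 0.662, 0.001]
wrist_force: [0.0, -0.1, 0.4]
opening: 0.45
grasp_force: 0.0
```

Call:
servo_tool(motion=[[[0,0,0,0,0.2],[0,0,0,0,0.2],[0,0,0,0,0.25]]])

```text
time_s: 2.55
eef_pos: [0.4898, 0.3392, 0.1892]
eef_rot: [-0.0, 0.749, 0.663, -0.0]
wrist_force: [-0.7, -0.3, -0.3]
opening: 0.377
grasp_force: 0.0
```

Run:
```python
from h import *
to(.490,.3395,.188,-7.3)
s=shot('scene','s3')['pixels'][170:320,150:350,::-1]
cv2.imwrite('pics/c3.png',cv2.resize(s,(800,600),interpolation=cv2.INTER_CUBIC))
```

```text
t2.5 pos [0.4898 0.3392 0.1892] yaw -7.0 tilt 0.02 shift [0.03 0.01 0.12] twist 0.3 F [-0.7 -0.3 -0.3] op 0.377 g 0.0 q6 0.53
```

View pics/c3.png

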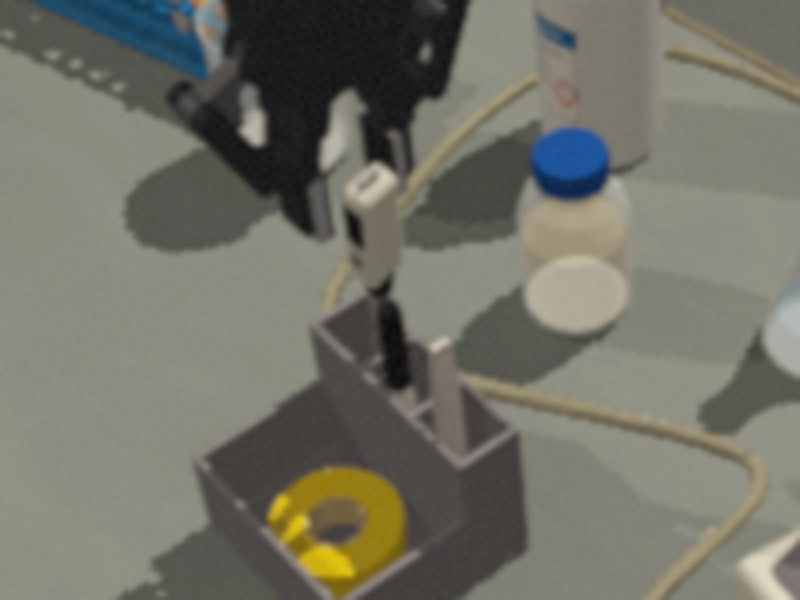

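The handle (about (372,225) in the crop) is nearly upright in x, but it seems to have slipped toward -y, out from between the pads. I'll measure it.

```bash
cat >> h.py <<'E'
def slices(f,lo=(.43,.29),hi=(.53,.37),z0=.10,z1=.235,dz=.015):
    c=load(f);P=cloud(c);q=c['pixels'].astype(int)
    k=(c['depth']>0)&(P[...,0]>lo[0])&(P[...,0]<hi[0])&(P[...,1]>lo[1])&(P[...,1]<hi[1])
    for z in np.arange(z0,z1,dz):
        m=k&(P[...,2]>=z)&(P[...,2]<z+dz)
        for nm,mm in(('white',m&(q.min(-1)>115)),('dark',m&(q.max(-1)<70))):
            s=P[mm]
            if len(s)>2: print(' z%.3f %s n%d'%(z,nm,len(s)),s.mean(0).round(4),s.min(0).round(3)[:2],s.max(0).round(3)[:2])
E
python3 -c "
from h import *
slices('s3')
c=load('s3')
for X in [(.49,.3395,.182),(.49,.3395,.21),(.49,.3395,.163),(.49,.32,.2)]: 
  u,v=proj(c,X); print(X,(u-150)*4,(v-170)*4)"
```

```text
z0.100 dark n40 [0.4753 0.3039 0.1077] [0.471 0.3  ] [0.482 0.324]
 z0.115 dark n41 [0.4751 0.3044 0.1224] [0.471 0.301] [0.485 0.318]
 z0.130 dark n47 [0.4778 0.3083 0.1347] [0.47  0.301] [0.487 0.319]
 z0.160 dark n5 [0.4658 0.335  0.1734] [0.464 0.333] [0.468 0.336]
 z0.175 white n5 [0.5051 0.3297 0.1815] [0.505 0.325] [0.505 0.335]
 z0.175 dark n92 [0.4819 0.332  0.1837] [0.46  0.307] [0.519 0.351]
 z0.190 white n43 [0.4788 0.3071 0.2034] [0.47  0.302] [0.489 0.317]
 z0.190 dark n105 [0.4886 0.3319 0.1969] [0.46  0.306] [0.516 0.346]
 z0.205 white n49 [0.4776 0.3113 0.2079] [0.462 0.304] [0.488 0.354]
 z0.205 dark n265 [0.4827 0.3324 0.214 ] [0.44  0.319] [0.53  0.355]
 z0.220 dark n226 [0.4751 0.3317 0.228 ] [0.434 0.318] [0.53  0.354]
(0.49, 0.3395, 0.182) 341.6538122789186 176.36145258357078
(0.49, 0.3395, 0.21) 333.9939731360786 127.68330326757973
(0.49, 0.3395, 0.163) 346.6583541374696 208.16523218074292
(0.49, 0.32, 0.2) 369.5236401353925 166.9672875812471
```

Run:
```python
from h import *
c=load('s3');P=cloud(c);q=c['pixels'].astype(int)
k=(c['depth']>0)&(P[...,0]>.455)&(P[...,0]<.51)&(P[...,1]>.285)&(P[...,1]<.327)&(P[...,2]>.12)&(q.min(-1)>75)
n,l,st,ce=cv2.connectedComponentsWithStats(k.astype(np.uint8)); i=1+np.argmax(st[1:,4]); k=l==i; print(st[i])
v,u=np.where(k); 
for z in np.arange(.12,.22,.01):
    m=k&(P[...,2]>=z)&(P[...,2]<z+.01); s=P[m]
    if len(s): print('%.3f'%z,len(s),s.mean(0).round(4),s.min(0).round(3)[:2],s.max(0).round(3)[:2])
# top face: brightest pixels
m=k&(q.min(-1)>150); s=P[m]; print('top',len(s),s.mean(0),cv2.minAreaRect((s[:,:2]*1000).astype(np.float32)))
m=k&(q.min(-1)<=150)&(P[...,2]<.2)&(P[...,2]>.15); s=P[m]; u_,s_,V=np.linalg.svd(s-s.mean(0),full_matrices=False); print('side',s.mean(0),V.round(3),s_)
# collar/sleeve pixels below handle: list colour rows
im=q[170:320,150:350]
for r in range(68,80): print(r, [int(im[r,cc].mean()) for cc in range(88,106)])
```

```text
[235 211  17  32 344]
0.130 1 [0.4795 0.3223 0.1337] [0.48  0.322] [0.48  0.322]
0.140 20 [0.4795 0.3149 0.1475] [0.473 0.31 ] [0.493 0.324]
0.150 41 [0.4793 0.3123 0.1549] [0.472 0.309] [0.491 0.323]
0.160 49 [0.48   0.312  0.1652] [0.47  0.308] [0.508 0.326]
0.170 54 [0.4835 0.3119 0.1748] [0.47  0.306] [0.51  0.326]
0.180 39 [0.4842 0.31   0.1845] [0.469 0.304] [0.51  0.327]
0.190 37 [0.4771 0.3057 0.1955] [0.468 0.302] [0.488 0.317]
0.200 92 [0.4774 0.3081 0.2044] [0.467 0.302] [0.489 0.317]
0.210 11 [0.4785 0.3089 0.2112] [0.473 0.307] [0.483 0.312]
top 45 [0.47968804 0.30841409 0.20526625] ((489.306396484375, 313.4805908203125), (38.81112289428711, 12.778383255004883), 22.85832977294922)
side [0.4808711  0.31057179 0.17413174] [[ 0.068  0.194 -0.979]
 [ 0.954  0.276  0.121]
 [ 0.293 -0.942 -0.166]] [0.20760149 0.15494926 0.06616337]
68 [122, 116, 109, 111, 109, 110, 107, 105, 98, 83, 101, 127, 137, 139, 138, 137, 136, 138]
69 [123, 123, 116, 111, 110, 109, 107, 99, 77, 66, 99, 129, 138, 139, 137, 138, 137, 138]
70 [135, 133, 123, 113, 109, 107, 99, 78, 49, 54, 104, 131, 138, 138, 139, 137, 137, 138]
71 [138, 138, 128, 110, 99, 96, 79, 50, 25, 56, 108, 134, 138, 137, 137, 138, 137, 136]
72 [136, 137, 131, 103, 72, 55, 42, 24, 27, 72, 120, 136, 139, 138, 138, 136, 137, 136]
73 [135, 132, 129, 107, 74, 46, 31, 30, 48, 91, 125, 136, 138, 139, 137, 136, 137, 137]
74 [132, 121, 102, 87, 81, 68, 52, 48, 57, 88, 116, 130, 137, 139, 138, 139, 138, 136]
75 [112, 92, 71, 70, 79, 81, 69, 51, 48, 57, 78, 108, 130, 137, 139, 137, 138, 136]
76 [80, 67, 62, 67, 72, 77, 62, 46, 36, 35, 48, 84, 120, 136, 136, 136, 137, 138]
77 [65, 64, 61, 66, 72, 75, 57, 41, 34, 33, 30, 62, 108, 131, 136, 138, 138, 137]
78 [63, 65, 62, 64, 69, 74, 55, 33, 30, 31, 23, 43, 88, 125, 136, 138, 138, 137]
79 [66, 64, 64, 63, 68, 70, 50, 28, 25, 20, 18, 36, 80, 124, 138, 138, 137, 137]
```

The handle now leans about 10° toward -y with little x lean, because I left it standing in a loose gap. New plan: squeeze it across x here to square its x lean and yaw, release, then turn the tool 90° and grip across body y in one quick push.

Call:
servo_tool(motion=[[[0,-0.2,0,0,-0.5],[0,-0.4,0,0,-0.5],[0,-0.4,0,0,-0.5],[-0.6,-0.4,0,0,-0.4],[-1.2,-0.4,0,0,-0.4]]])

```text
time_s: 3.1
eef_pos: [0.4845, 0.3274, 0.1892]
eef_rot: [0.0, 0.749, 0.663, -0.0]
wrist_force: [-0.4, -0.5, -0.1]
opening: 0.697
grasp_force: 0.0
```

Call:
servo_tool(motion=[[[-0.7,0,0,0,-0.4],[-1.4,0,0,0,-0.4],[-1.5,0.1,0,0,0.0],[-1.5,0.1,0,0,0.3],[-1.5,0.1,0,0,0.45]]])

```text
time_s: 3.6
eef_pos: [0.4845, 0.3139, 0.191]
eef_rot: [-0.001, 0.749, 0.662, 0.002]
wrist_force: [-0.4, 6.7, 4.7]
opening: 0.278
grasp_force: 3.3
```

Call:
servo_tool(motion=[[[0,0,0,0,0.7],[0,0,0,0,0.7],[0,0,0,0,0.7]]])

```text
time_s: 3.9
eef_pos: [0.485, 0.3136, 0.1907]
eef_rot: [0.0, 0.749, 0.662, 0.002]
wrist_force: [1.8, 5.1, 3.6]
opening: 0.152
grasp_force: 2.7
```

Run:
```python
from h import *
to(.485,.313,.188,-7.3)
s=shot('scene','s4')['pixels'][170:320,150:350,::-1]
cv2.imwrite('pics/c4.png',cv2.resize(s,(800,600),interpolation=cv2.INTER_CUBIC))
```

```text
t3.9 pos [0.485  0.3136 0.1907] yaw -7.0 tilt 0.28 shift [-0.06  0.    0.27] twist 0.3 F [1.8 5.1 3.6] op 0.152 g 2.7 q6 0.49
```

View pics/c4.png

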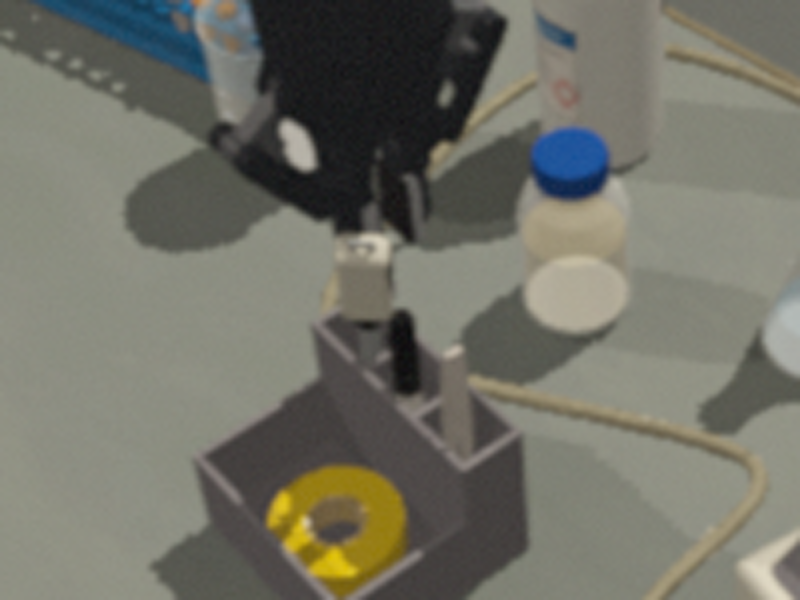

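The pads caught only the handle's edge and it squeezed out toward -y; it now leans toward the camera at about (362,275) in the crop. I'll open, back off clear of both cameras and re-measure properly.

Call:
servo_tool(motion=[[[0.5,0,0,0,0.2],[1.5,0,0,0,-0.2],[2.5,0,0,0,-0.6],[2.5,0,-4,0,-1],[2.5,0,-8,0,-1]]])

```text
time_s: 4.45
eef_pos: [0.4854, 0.3376, 0.2679]
eef_rot: [-0.001, 0.749, 0.663, -0.003]
wrist_force: [0.6, -0.4, 0.2]
opening: 0.976
grasp_force: 0.0
```

Call:
servo_tool(motion=[[[4,-4,-3,0,-1],[6,-8,-3,0,-1],[9,-12,-3,0,-1],[13,-16,-3,0,-1],[16,-20,-3,0,-1]]])

```text
time_s: 4.95
eef_pos: [0.3156, 0.5127, 0.299]
eef_rot: [0.0, 0.749, 0.662, -0.0]
wrist_force: [0.8, -0.3, 0.7]
opening: 0.998
grasp_force: 0.0
```

Run:
```python
from h import *
to(.46,.34,.30,-7.3)
s=shot('scene','s5')['pixels'][190:310,170:330,::-1]; t=shot('top','t5')['pixels'][265:355,220:340,::-1]
cv2.imwrite('pics/c5.png',np.hstack([cv2.resize(i,(400,300),interpolation=cv2.INTER_CUBIC) for i in(s,t)]))
for f in('s5','t5'):
    print(f)
    c=load(f);P=cloud(c)
    k=(c['depth']>0)&(P[...,0]>.42)&(P[...,0]<.53)&(P[...,1]>.25)&(P[...,1]<.38)&(P[...,2]>.148)&(P[...,2]<.25)
    for z in np.arange(.148,.22,.01):
        s=P[k&(P[...,2]>=z)&(P[...,2]<z+.01)]
        if len(s): print('%.3f'%z,len(s),s.mean(0).round(4),s.min(0).round(3)[:2],s.max(0).round(3)[:2])
```

```text
t5.0 pos [0.3156 0.5127 0.299 ] yaw -7.0 tilt 0.06 shift [-15.37  16.45  -0.08] twist 0.3 F [ 0.8 -0.3  0.7] op 0.998 g 0.0 q6 0.94
s5
0.148 33 [0.457  0.3066 0.1531] [0.448 0.301] [0.471 0.319]
0.158 37 [0.4545 0.3032 0.1634] [0.445 0.299] [0.466 0.314]
0.168 34 [0.452  0.3012 0.1728] [0.442 0.296] [0.464 0.312]
0.178 37 [0.4495 0.2978 0.1825] [0.44  0.294] [0.462 0.305]
0.188 105 [0.4485 0.299  0.1936] [0.439 0.292] [0.461 0.309]
0.198 19 [0.4497 0.3002 0.2001] [0.442 0.297] [0.458 0.305]
t5
0.148 16 [0.4649 0.3194 0.153 ] [0.454 0.307] [0.472 0.324]
0.158 22 [0.4628 0.3164 0.1628] [0.45  0.308] [0.47  0.321]
0.168 17 [0.4582 0.3146 0.1738] [0.447 0.303] [0.467 0.318]
0.178 16 [0.4579 0.3104 0.1828] [0.445 0.301] [0.464 0.315]
0.188 87 [0.4496 0.3039 0.1942] [0.439 0.295] [0.462 0.314]
0.198 32 [0.4502 0.3032 0.2004] [0.442 0.296] [0.459 0.31 ]
```

View pics/c5.png

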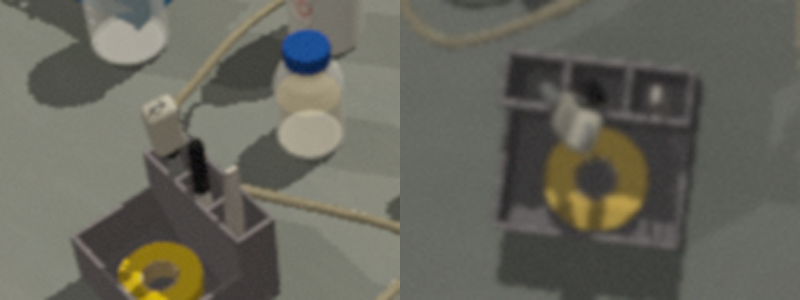

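The handle now leans diagonally toward the cell's (-x,-y) corner, with one wide plain face towards the scene camera (crop about (162,130)). That would put body y along the lean direction, so squeezing there would both right it and grip the 15 mm faces. I'll check with a plane fit.

Run:
```python
from h import *
W=[]
for f in('s5','t5'):
    c=load(f);P=cloud(c);q=c['pixels'].astype(int)
    k=(c['depth']>0)&(P[...,0]>.42)&(P[...,0]<.49)&(P[...,1]>.285)&(P[...,1]<.335)&(P[...,2]>.15)&(P[...,2]<.25)
    if f=='s5':
        v,u=np.where(k); b=q[k].mean(-1)
        for r in range(v.min(),v.max()+1): print(r,u[v==r].min(),[int(x) for x in b[v==r]])
        m=k&(P[...,2]<.19)&(P[...,2]>.152); s=P[m]
        for _ in range(3):
            V=np.linalg.svd(s-s.mean(0),full_matrices=False)[2]; d=(s-s.mean(0))@V[2]; s=s[abs(d)<.003]
        n=V[2]*np.sign(-V[2][0]); print('face n',n.round(3),'c',s.mean(0).round(4),'ang',np.degrees(np.arctan2(n[1],n[0])),len(s),'rms',d.std(), V.round(3).tolist())
    m=k&(P[...,2]>.192); s=P[m]; r=cv2.minAreaRect((s[:,:2]*1000).astype(np.float32)); print(f,'top',s.mean(0).round(4),r,len(s))
```

```text
228 235 [160, 169]
229 233 [149, 161, 172, 181, 180]
230 231 [156, 157, 147, 148, 161, 173, 181, 177]
231 229 [152, 162, 165, 159, 141, 127, 130, 161, 177, 180, 165]
232 227 [147, 160, 161, 156, 147, 138, 130, 119, 130, 160, 173, 177, 173]
233 226 [134, 149, 161, 151, 130, 120, 133, 142, 140, 152, 166, 167, 166, 161, 140]
234 226 [126, 140, 153, 138, 111, 111, 135, 139, 145, 158, 159, 151, 145, 139, 118]
235 226 [121, 125, 140, 130, 116, 121, 127, 131, 144, 147, 143, 133, 125, 114, 107, 100]
236 226 [117, 117, 127, 125, 128, 138, 135, 135, 137, 134, 123, 113, 106, 101, 101, 99]
237 227 [111, 115, 124, 135, 136, 132, 128, 122, 114, 108, 100, 98, 100, 95, 93]
238 227 [111, 111, 120, 129, 129, 121, 113, 104, 102, 99, 96, 97, 98, 98, 91]
239 227 [116, 104, 107, 111, 111, 106, 100, 98, 98, 98, 97, 99, 97, 98, 101, 93]
240 228 [105, 100, 101, 101, 99, 97, 100, 99, 98, 97, 98, 98, 99, 105, 103]
241 228 [110, 100, 99, 99, 98, 100, 97, 100, 98, 97, 98, 98, 98, 103, 102]
242 228 [115, 103, 97, 99, 100, 99, 99, 99, 99, 100, 98, 98, 98, 100, 104]
243 229 [105, 99, 100, 99, 98, 97, 98, 99, 98, 98, 99, 98, 99, 109]
244 229 [110, 100, 97, 98, 100, 98, 98, 98, 98, 96, 98, 98, 100, 106]
245 229 [117, 105, 98, 99, 100, 98, 98, 98, 98, 98, 97, 98, 99]
246 230 [108, 100, 100, 98, 97, 98, 98, 99, 98, 99, 99]
247 231 [100, 98, 97, 100, 99, 98, 99]
248 231 [105, 100, 98, 99, 99]
249 234 [100]
face n [-0.3   -0.897 -0.325] c [0.4523 0.3005 0.1717] ang -108.47221752668551 130 rms 0.0008842486103077821 [[-0.295, -0.236, 0.926], [0.907, -0.373, 0.194], [-0.3, -0.897, -0.325]]
s5 top [0.4492 0.2998 0.1959] ((449.99029541015625, 300.76690673828125), (14.00727367401123, 21.41512107849121), 64.86127471923828) 97
t5 top [0.4493 0.3033 0.197 ] ((449.1231689453125, 303.6567687988281), (14.915739059448242, 20.639102935791016), 71.83492279052734) 99
```

The body yaw is about -19°, leaning 17° toward body -y and 9° toward body -x. I'll square the x lean and yaw with a well-centred squeeze across body x, release it leaning purely in y, then do the upright squeeze across y.

Call:
servo_tool(motion=[[[-3.7,3.2,0,1.5,-1],[-7.5,6.5,0,3,-1],[-11.3,9.8,0,4.5,-1],[-15.1,13,0,6,-1],[-18.8,16.3,0,7,-1]]])

```text
time_s: 5.55
eef_pos: [0.4566, 0.3027, 0.2989]
eef_rot: [0.0, 0.788, 0.615, -0.001]
wrist_force: [0.7, -0.5, 0.3]
opening: 1.001
grasp_force: 0.0
```

Call:
servo_tool(motion=[[[0,0,0,0,-1],[0,0,0,0,-1]]])

```text
time_s: 5.75
eef_pos: [0.4567, 0.3035, 0.2988]
eef_rot: [-0.0, 0.789, 0.614, -0.001]
wrist_force: [0.6, -0.3, -0.0]
opening: 1.003
grasp_force: 0.0
```

```bash
python3 -c "
from h import *
to(.454,.306,.186,-14)"
```

```text
t5.8 pos [0.4567 0.3035 0.2988] yaw -14.2 tilt 0.09 shift [ 0.19 -0.31 11.28] twist -0.2 F [ 0.6 -0.3 -0. ] op 1.003 g 0.0 q6 0.62
```

Call:
servo_tool(motion=[[[0.2,-0.3,3,0,-1],[0.2,-0.3,6,0,-1],[0.2,-0.3,8.5,0,-1],[0.2,-0.3,10.5,0,-1],[0.2,-0.3,11.3,0,-1]]])

```text
time_s: 6.25
eef_pos: [0.4513, 0.3082, 0.1837]
eef_rot: [-0.001, 0.787, 0.616, -0.002]
wrist_force: [-0.5, 0.3, -0.1]
opening: 0.997
grasp_force: 0.0
```

Call:
servo_tool(motion=[[[0,0,0,0,-0.4],[0,0.4,0,0,0],[0,0.8,0,0,0.4],[0,1.2,0,0,0.7],[0,1.5,0,0,0.7]]])

```text
time_s: 6.75
eef_pos: [0.47, 0.3038, 0.1877]
eef_rot: [0.001, 0.788, 0.615, 0.002]
wrist_force: [-1.9, 1.0, 5.3]
opening: 0.246
grasp_force: 60.4
```

Call:
servo_tool(motion=[[[0,0,0,0,0.7],[0,0,0,0,0.7]]])

```text
time_s: 6.95
eef_pos: [0.4696, 0.3038, 0.1877]
eef_rot: [0.001, 0.788, 0.615, 0.001]
wrist_force: [1.7, -0.8, 5.6]
opening: 0.248
grasp_force: 60.4
```

Run:
```python
from h import *
to(.469,.3025,.186,-14)
s=shot('scene','s6')['pixels'][190:310,170:330,::-1]
cv2.imwrite('pics/c6.png',cv2.resize(s,(480,360),interpolation=cv2.INTER_CUBIC))
```

```text
t7.0 pos [0.4696 0.3038 0.1877] yaw -14.0 tilt 0.18 shift [-0.14 -0.02  0.17] twist -0.0 F [ 1.7 -0.8  5.6] op 0.248 g 60.4 q6 0.61
```

View pics/c6.png

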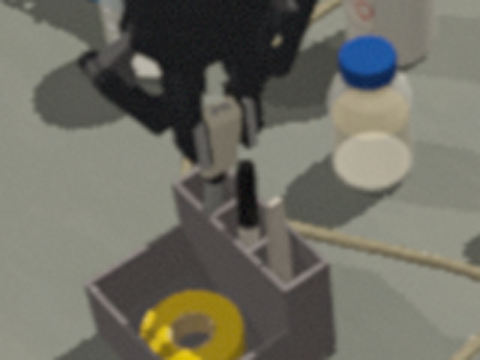

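The pads now hold the handle squarely across body x (opening 0.248, 60 N), still leaning in y, and the foot spring is pressed by about 5 N. I'll ease upward before releasing so the spring doesn't kick.

Call:
servo_tool(motion=[[[0,0,-0.3,0,0.7],[0,0,-0.6,0,0.7],[0,0,-0.6,0,0.7],[0,0,-0.6,0,0.7]]])

```text
time_s: 7.4
eef_pos: [0.4688, 0.3036, 0.1928]
eef_rot: [0.001, 0.788, 0.615, 0.0]
wrist_force: [4.3, -2.8, 1.5]
opening: 0.248
grasp_force: 60.1
```

Call:
servo_tool(motion=[[[0,0,-0.2,0,0.7],[0,0,-0.4,0,0.7],[0,0,-0.4,0,0.7]]])

```text
time_s: 7.7
eef_pos: [0.4681, 0.3039, 0.1963]
eef_rot: [-0.0, 0.788, 0.616, -0.0]
wrist_force: [4.0, -1.5, -1.2]
opening: 0.248
grasp_force: 59.8
```

Run:
```python
from h import *
to(.469,.3025,.186,-14)
for f in('s7',):
    c=shot('scene',f);P=cloud(c);q=c['pixels'].astype(int)
    # bright handle front/top pixels near gripper
    k=(c['depth']>0)&(P[...,0]>.44)&(P[...,0]<.50)&(P[...,1]>.28)&(P[...,1]<.33)&(P[...,2]>.135)&(P[...,2]<.23)&(q.min(-1)>85)
    n,l,st,ce=cv2.connectedComponentsWithStats(k.astype(np.uint8)); i=1+np.argmax(st[1:,4]); k=l==i; print(st[i])
    for z in np.arange(.135,.23,.01):
        s=P[k&(P[...,2]>=z)&(P[...,2]<z+.01)]
        if len(s): print('%.3f'%z,len(s),s.mean(0).round(4),s.min(0).round(3)[:2],s.max(0).round(3)[:2])
    s=P[k&(P[...,2]<.195)]
    for _ in range(4):
        V=np.linalg.svd(s-s.mean(0),full_matrices=False)[2]; d=(s-s.mean(0))@V[2]; s=s[abs(d)<.003]
    print(len(s),s.mean(0).round(4),V.round(3).tolist())
```

```text
t7.7 pos [0.4681 0.3039 0.1963] yaw -14.0 tilt 0.02 shift [-0.11  0.13  1.03] twist -0.0 F [ 4.  -1.5 -1.2] op 0.248 g 59.8 q6 0.61
[234 218  18  28 270]
0.145 26 [0.4691 0.307  0.1514] [0.46  0.303] [0.48  0.315]
0.155 23 [0.4692 0.3033 0.1603] [0.462 0.3  ] [0.479 0.308]
0.165 30 [0.4676 0.299  0.1709] [0.45 0.29] [0.479 0.303]
0.175 37 [0.463  0.2967 0.1801] [0.449 0.294] [0.475 0.3  ]
0.185 34 [0.4629 0.2945 0.1907] [0.45  0.291] [0.476 0.297]
0.195 62 [0.4637 0.2936 0.2014] [0.449 0.289] [0.481 0.309]
0.205 58 [0.4672 0.2962 0.2077] [0.458 0.288] [0.477 0.304]
133 [0.4672 0.2996 0.1726] [[-0.194, -0.276, 0.941], [0.968, -0.209, 0.138], [-0.159, -0.938, -0.308]]
```

The foot is off the floor. I'll turn the held thermometer to the caddy's yaw, centre it in the cell, lower it a little and release.

Call:
servo_tool(motion=[[[0,0.5,0,-2,0.7],[0,1.0,0,-4,0.7],[0,1.4,0,-6,0.7],[0,1.4,0.1,-7,0.7],[0,1.4,0.3,-7,0.7]]])

```text
time_s: 8.25
eef_pos: [0.481, 0.3008, 0.193]
eef_rot: [-0.001, 0.749, 0.663, -0.0]
wrist_force: [-0.5, 1.1, 0.1]
opening: 0.252
grasp_force: 59.7
```

Run:
```python
from h import *
to(.4817,.301,.193,-7.3)
```

```text
t8.2 pos [0.481  0.3008 0.193 ] yaw -7.0 tilt 0.10 shift [0.03 0.07 0.  ] twist 0.3 F [-0.5  1.1  0.1] op 0.252 g 59.7 q6 0.47
```

Call:
servo_tool(motion=[[[0,0,0.1,0,0.3],[0,0,0.1,0,0.1],[0,0,0.1,0,-0.3],[0,0,0,0,-0.8],[0,0,0,0,-1]]])

```text
time_s: 8.75
eef_pos: [0.4819, 0.3005, 0.1936]
eef_rot: [0.0, 0.749, 0.663, 0.0]
wrist_force: [0.4, -0.4, 0.9]
opening: 0.934
grasp_force: 0.0
```

Call:
servo_tool(motion=[[[0,0,-3,0,-1],[0,0,-6,0,-1],[0.2,0,-9,-8,-1],[0.4,0,-9,-16,-1],[0.4,0,-9,-24,-1]]])

```text
time_s: 9.25
eef_pos: [0.4829, 0.3048, 0.2851]
eef_rot: [0.001, 0.593, 0.806, 0.001]
wrist_force: [-0.4, 0.2, -0.5]
opening: 0.999
grasp_force: 0.0
```

Call:
servo_tool(motion=[[[0,0,0,-8.5,-1],[0,0,0,-17,-1],[0,0,0,-25.5,-1],[0,0,0,-34,-1],[0,0,0,-42,-1]]])

```text
time_s: 9.75
eef_pos: [0.4823, 0.3044, 0.2834]
eef_rot: [0.0, 0.265, 0.964, 0.0]
wrist_force: [0.5, -0.8, 0.2]
opening: 0.998
grasp_force: 0.0
```

Call:
servo_tool(motion=[[[0,0,0,-8.5,-1],[0,0,0,-17,-1],[0,0,0,-24,-1],[0,0,0,-24,-1]]])

```text
time_s: 10.15
eef_pos: [0.4822, 0.3044, 0.2833]
eef_rot: [0.0, 0.061, 0.998, 0.0]
wrist_force: [0.2, 0.6, 0.3]
opening: 0.996
grasp_force: 0.0
```

Run:
```python
from h import *
to(.4822,.305,.190,82.7)
c=shot('scene','s8');P=cloud(c);q=c['pixels'].astype(int)
k=(c['depth']>0)&(P[...,0]>.44)&(P[...,0]<.51)&(P[...,1]>.27)&(P[...,1]<.34)&(P[...,2]>.135)&(P[...,2]<.215)&(q.min(-1)>75)
n,l,st,ce=cv2.connectedComponentsWithStats(k.astype(np.uint8)); i=1+np.argmax(st[1:,4]); k=l==i; print(st[i])
for z in np.arange(.135,.23,.01):
    s=P[k&(P[...,2]>=z)&(P[...,2]<z+.01)]
    if len(s): print('%.3f'%z,len(s),s.mean(0).round(4),s.min(0).round(3)[:2],s.max(0).round(3)[:2])
s=P[k&(P[...,2]<.19)]
for _ in range(4):
    V=np.linalg.svd(s-s.mean(0),full_matrices=False)[2]; d=(s-s.mean(0))@V[2]; s=s[abs(d)<.003]
print(len(s),s.mean(0).round(4),V.round(3).tolist())
```

```text
t10.2 pos [0.4822 0.3044 0.2833] yaw 83.0 tilt 0.00 shift [0.01 0.06 9.33] twist 0.3 F [0.2 0.6 0.3] op 0.996 g 0.0 q6 -1.09
[239 218  16  28 336]
0.135 15 [0.478  0.3089 0.1423] [0.471 0.305] [0.493 0.317]
0.145 41 [0.4767 0.3066 0.1499] [0.469 0.302] [0.491 0.317]
0.155 42 [0.4759 0.3044 0.16  ] [0.47  0.298] [0.489 0.315]
0.165 45 [0.4751 0.3001 0.1705] [0.469 0.295] [0.488 0.311]
0.175 44 [0.475  0.2982 0.1806] [0.469 0.293] [0.489 0.309]
0.185 47 [0.4748 0.2946 0.1903] [0.467 0.29 ] [0.488 0.308]
0.195 95 [0.4773 0.2954 0.1994] [0.467 0.288] [0.489 0.303]
0.205 7 [0.4792 0.2943 0.2058] [0.474 0.293] [0.483 0.295]
133 [0.4773 0.3004 0.166 ] [[-0.029, -0.302, 0.953], [0.927, -0.364, -0.087], [-0.373, -0.881, -0.291]]
```

It is leaning purely in y (about 17°, x lean about 1°). I'll descend with the tool yaw at about 80°, push to about 8° lean with a partly closed gap, then close firmly at once.

Call:
servo_tool(motion=[[[0.2,0,3,3,-1],[0.2,0,6,3,-1],[0.2,0,8,3,-1],[0.2,0,9.2,3,-1],[0.2,0,9.2,3,-1]]])

```text
time_s: 10.7
eef_pos: [0.4793, 0.3043, 0.1896]
eef_rot: [-0.002, 0.088, 0.996, -0.001]
wrist_force: [-0.0, -0.2, 0.2]
opening: 1.001
grasp_force: 0.0
```

```bash
python3 -c "
from h import *
to(.4817,.342,.190,80)"
```

```text
t10.7 pos [0.4793 0.3043 0.1896] yaw 79.9 tilt 0.19 shift [ 0.43  3.76 -0.05] twist -0.1 F [-0.  -0.2  0.2] op 1.001 g 0.0 q6 -1.04
```

Call:
servo_tool(motion=[[[0.1,0.8,0,0,-0.5],[0.1,1.6,0,0,-0.2],[0.2,2.4,0,0,0.0],[0.3,3.1,0,0,0.05],[0.4,3.7,0,0,0.1]]])

```text
time_s: 11.2
eef_pos: [0.4829, 0.3428, 0.1917]
eef_rot: [0.0, 0.087, 0.996, 0.0]
wrist_force: [0.7, -0.7, -0.2]
opening: 0.448
grasp_force: 0.0
```

Call:
servo_tool(motion=[[[0,0,0,0,0.9],[0,0,0,0,0.9],[0,0,0,0,0.9],[0,0,0,0,0.9]]])

```text
time_s: 11.6
eef_pos: [0.4828, 0.3416, 0.1913]
eef_rot: [-0.0, 0.087, 0.996, 0.0]
wrist_force: [-0.3, -0.5, 0.1]
opening: 0.167
grasp_force: 58.8
```

Run:
```python
from h import *
to(.4817,.342,.190,80)
c=shot('scene','s9');P=cloud(c);q=c['pixels'].astype(int)
k=(c['depth']>0)&(P[...,0]>.44)&(P[...,0]<.52)&(P[...,1]>.28)&(P[...,1]<.38)&(P[...,2]>.095)&(P[...,2]<.225)&(q.min(-1)>75)
for z in np.arange(.095,.225,.01):
    s=P[k&(P[...,2]>=z)&(P[...,2]<z+.01)]
    if len(s): print('%.3f'%z,len(s),s.mean(0).round(4),s.min(0).round(3)[:2],s.max(0).round(3)[:2])
```

```text
t11.6 pos [0.4828 0.3416 0.1913] yaw 80.0 tilt 0.01 shift [0.11 0.02 0.13] twist -0.0 F [-0.3 -0.5  0.1] op 0.167 g 58.8 q6 -0.98
0.095 22 [0.484  0.3377 0.1   ] [0.481 0.334] [0.49  0.342]
0.105 24 [0.4853 0.3307 0.1105] [0.481 0.295] [0.493 0.341]
0.115 19 [0.484  0.3342 0.1204] [0.481 0.302] [0.49  0.343]
0.125 18 [0.4865 0.3254 0.1286] [0.48  0.295] [0.497 0.341]
0.135 3 [0.4871 0.3158 0.1371] [0.479 0.303] [0.493 0.341]
0.145 36 [0.4818 0.3349 0.1512] [0.474 0.33 ] [0.495 0.344]
0.155 24 [0.4801 0.3361 0.1577] [0.473 0.33 ] [0.493 0.347]
0.165 27 [0.4732 0.3389 0.1704] [0.47  0.328] [0.477 0.356]
0.175 25 [0.4726 0.336  0.1802] [0.47  0.327] [0.475 0.356]
0.185 35 [0.4728 0.3388 0.1903] [0.47  0.327] [0.476 0.356]
0.195 26 [0.4739 0.3445 0.2002] [0.47  0.329] [0.48  0.361]
0.205 28 [0.4784 0.3473 0.2098] [0.47  0.301] [0.491 0.376]
0.215 7 [0.4764 0.3527 0.217 ] [0.47  0.327] [0.482 0.378]
```

Gripped across the 15 mm faces (opening 0.167, 59 N) and upright. Lifting straight up.

Call:
servo_tool(motion=[[[0,0,-1,0,0.9],[0,0,-3,0,0.9],[0,0,-6,0,0.9],[0,0,-9.5,0,0.9],[0,0,-13,0,0.9]]])

```text
time_s: 12.15
eef_pos: [0.4825, 0.3414, 0.323]
eef_rot: [-0.0, 0.087, 0.996, -0.0]
wrist_force: [0.2, 0.2, -1.7]
opening: 0.164
grasp_force: 58.7
```

Call:
servo_tool(motion=[[[0,0,-2,0,0.9],[0,0,-4,0,0.9],[0,0,-4,0,0.9]]])

```text
time_s: 12.45
eef_pos: [0.484, 0.3421, 0.3655]
eef_rot: [0.003, 0.087, 0.996, 0.002]
wrist_force: [0.0, -0.5, 0.0]
opening: 0.169
grasp_force: 58.8
```

```bash
cat >> h.py <<'E'
def axis(f,z0,z1,w=.022):
    """median sleeve/handle points around TCP column, per z"""
    o=ctrl.get_obs(); e=o['eef_pos']
    c=shot('scene',f);P=cloud(c)
    k=(c['depth']>0)&(abs(P[...,0]-e[0])<w)&(abs(P[...,1]-e[1])<w)
    pts=[]
    for z in np.arange(z0,z1,.01):
        s=P[k&(P[...,2]>=z)&(P[...,2]<z+.01)]
        if len(s)>3: pts.append(np.median(s,0)); print('%.3f'%z,len(s),np.median(s,0).round(4),(s.max(0)-s.min(0))[:2].round(3))
    return np.array(pts)
E
python3 - <<'E'
from h import *
to(.61,.085,.355)
e=ctrl.get_obs()['eef_pos']; axis('s10',e[2]-.19,e[2]-.02)
E
```

```text
t12.4 pos [0.484  0.3421 0.3655] yaw 80.0 tilt 0.39 shift [-16.88 -23.13   1.07] twist 0.0 F [ 0.  -0.5  0. ] op 0.169 g 58.8 q6 -0.98
0.176 9 [0.4888 0.3391 0.1833] [0.005 0.006]
0.186 12 [0.4877 0.3395 0.189 ] [0.003 0.004]
0.196 22 [0.4863 0.3383 0.2001] [0.008 0.007]
0.206 27 [0.4861 0.338  0.2101] [0.008 0.007]
0.216 24 [0.4867 0.3385 0.2197] [0.009 0.007]
0.226 27 [0.4867 0.338  0.2312] [0.008 0.008]
0.236 27 [0.486  0.3386 0.2402] [0.009 0.007]
0.246 25 [0.486  0.3376 0.2502] [0.009 0.008]
0.256 30 [0.4852 0.3379 0.2596] [0.009 0.009]
0.266 28 [0.4855 0.3374 0.2706] [0.007 0.009]
0.276 29 [0.4846 0.3377 0.2802] [0.008 0.008]
0.286 33 [0.485  0.3386 0.2914] [0.009 0.007]
0.296 27 [0.4845 0.3374 0.3014] [0.009 0.009]
0.306 35 [0.4837 0.3363 0.3108] [0.013 0.009]
0.316 48 [0.4837 0.3348 0.3209] [0.019 0.013]
0.326 83 [0.4814 0.3348 0.3292] [0.02  0.017]
0.336 48 [0.476  0.3308 0.3418] [0.019 0.031]
```

The held thermometer is vertical within about 1°, with its foot tip near z 0.18. Carrying it over to the heater.

Call:
servo_tool(motion=[[[-1.5,-2,0,0,0.9],[-3.5,-5,0,0,0.9],[-5.8,-8.2,0,0,0.9],[-8,-11.4,0,0,0.9],[-10.2,-14.6,0,0,0.9]]])

```text
time_s: 13.0
eef_pos: [0.5576, 0.1788, 0.3594]
eef_rot: [-0.001, 0.087, 0.996, -0.0]
wrist_force: [0.4, -0.1, -0.5]
opening: 0.169
grasp_force: 58.7
```

Call:
servo_tool(motion=[[[-2.2,-3.2,0,0,0.9],[-4,-6,0,0,0.9],[-5.4,-7.8,0,0,0.9],[-6,-8.5,0,0,0.9],[-6,-8.5,1,0,0.9]]])

```text
time_s: 13.5
eef_pos: [0.6027, 0.0852, 0.3511]
eef_rot: [0.0, 0.088, 0.996, 0.0]
wrist_force: [-0.5, 0.6, 0.2]
opening: 0.167
grasp_force: 58.8
```

Call:
servo_tool(motion=[[[0,0,1.5,0,0.9],[0,0,3,0,0.9],[0,0,4,0,0.9],[0,0,4,0,0.9],[0,0,4,0,0.9]]])

```text
time_s: 14.0
eef_pos: [0.6019, 0.0867, 0.3111]
eef_rot: [-0.0, 0.087, 0.996, -0.0]
wrist_force: [-0.1, -0.6, -1.4]
opening: 0.162
grasp_force: 58.8
```

Run:
```python
from h import *
to(.6035,.086,.30)
e=ctrl.get_obs()['eef_pos']; axis('s11',e[2]-.20,e[2]-.04)
shot('top','t11')
```

```text
t14.0 pos [0.6019 0.0867 0.3111] yaw 80.0 tilt 0.03 shift [-0.17 -0.04  1.11] twist 0.0 F [-0.1 -0.6 -1.4] op 0.162 g 58.8 q6 -1.45
0.121 12 [0.6039 0.0842 0.1292] [0.005 0.007]
0.131 12 [0.604  0.0844 0.134 ] [0.004 0.006]
0.141 21 [0.6023 0.0821 0.1461] [0.007 0.006]
0.151 24 [0.6024 0.0839 0.1553] [0.007 0.007]
0.161 20 [0.6027 0.0831 0.166 ] [0.008 0.009]
0.171 27 [0.6023 0.0831 0.1761] [0.007 0.008]
0.181 25 [0.6018 0.0834 0.186 ] [0.007 0.009]
0.191 23 [0.602  0.0829 0.1955] [0.007 0.007]
0.201 25 [0.6016 0.0838 0.2049] [0.006 0.007]
0.211 31 [0.6019 0.084  0.216 ] [0.008 0.009]
0.221 26 [0.602  0.0832 0.2268] [0.006 0.007]
0.231 29 [0.6012 0.0833 0.2372] [0.008 0.007]
0.241 23 [0.6016 0.0835 0.2457] [0.006 0.008]
0.251 34 [0.6002 0.0822 0.257 ] [0.008 0.011]
0.261 38 [0.5997 0.0806 0.2684] [0.015 0.016]
0.271 58 [0.5947 0.0822 0.2754] [0.019 0.016]
```

The tip is at about (0.606, 0.086) in scene-camera terms. I'll refine the well centre by rectifying the earlier images onto the block-top plane, and check the top view for the tip.

Run:
```python
from h import *
S=.0005; x0,y0=.585,.06; N=100
for f in('scene0','top0'):
    c=load(f); g=cv2.cvtColor(c['pixels'],cv2.COLOR_RGB2GRAY)
    i,j=np.mgrid[:N,:N]; X=np.stack([x0+i*S,y0+j*S,np.full(i.shape,.082)],-1); p=X@c['R'].T+c['t']
    u=(p[...,0]/p[...,2]*c['fx']+c['cx']).astype(np.float32); v=(p[...,1]/p[...,2]*c['fy']+c['cy']).astype(np.float32)
    G=cv2.remap(g,u,v,cv2.INTER_CUBIC); cv2.imwrite(f'pics/r_{f}.png',cv2.resize(G,None,fx=4,fy=4))
    for th in(90,105,120,135,150):
        cs,_=cv2.findContours((G<th).astype(np.uint8),cv2.RETR_LIST,cv2.CHAIN_APPROX_NONE)
        for k in cs:
            a=cv2.contourArea(k)
            if a<150 or a>2500: continue
            m=cv2.moments(k); b=cv2.boundingRect(k)
            print(f,th,'area mm2 %.0f'%(a*S*S*1e6),'c',round(x0+m['m01']/m['m00']*S,4),round(y0+m['m10']/m['m00']*S,4),'box mm',b[3]*.5,b[2]*.5)
c=load('t11');P=cloud(c);k=(c['depth']>0)&(abs(P[...,0]-.61)<.03)&(abs(P[...,1]-.085)<.03)&(P[...,2]>.1)
print('top sees',k.sum(),P[k].min(0) if k.any() else '')
```

```text
scene0 120 area mm2 97 c 0.61 0.0843 box mm 11.5 12.0
scene0 135 area mm2 132 c 0.6101 0.0842 box mm 14.0 13.0
scene0 150 area mm2 166 c 0.6102 0.0842 box mm 15.0 15.0
top0 90 area mm2 38 c 0.6111 0.0872 box mm 8.0 8.5
top0 105 area mm2 104 c 0.6097 0.0875 box mm 12.0 12.0
top0 120 area mm2 142 c 0.6097 0.0875 box mm 14.0 14.0
top0 135 area mm2 186 c 0.6097 0.0874 box mm 16.0 16.0
top0 150 area mm2 252 c 0.61 0.0876 box mm 19.0 18.5
top0 150 area mm2 44 c 0.5871 0.0968 box mm 5.5 12.0
top sees 2912 [0.58001195 0.05500493 0.22579849]
```

Call:
servo_tool(motion=[[[-0.1,0,1,0,0.9],[-0.2,-0.1,2,0,0.9],[-0.3,-0.1,2.8,0,0.9],[-0.3,-0.1,3.3,0,0.9],[-0.3,-0.1,3.3,0,0.9]]])

```text
time_s: 14.6
eef_pos: [0.6043, 0.0846, 0.2768]
eef_rot: [-0.001, 0.087, 0.996, -0.0]
wrist_force: [0.1, -0.3, -0.8]
opening: 0.168
grasp_force: 58.8
```

Run:
```python
from h import *
to(.6035,.086,.277)
e=ctrl.get_obs()['eef_pos']; c0=load('scene0')
pt=axis('s12',e[2]-.19,e[2]-.05)
c=load('s12'); g=cv2.absdiff(c['pixels'],c0['pixels']).max(-1)
# foot rows in image: difference vs. start picture near the well
for r in range(262,296): 
    d=np.where(g[r,375:420]>25)[0]
    if len(d): print(r,375+d.min(),375+d.max(),len(d))
```

```text
t14.6 pos [0.6043 0.0846 0.2768] yaw 80.0 tilt 0.14 shift [ 0.11  0.13 -0.02] twist 0.0 F [ 0.1 -0.3 -0.8] op 0.168 g 58.8 q6 -1.45
0.087 7 [0.6052 0.0813 0.0961] [0.005 0.005]
0.097 14 [0.6058 0.0817 0.1006] [0.005 0.006]
0.107 20 [0.6046 0.0812 0.1121] [0.008 0.008]
0.117 21 [0.6044 0.0815 0.122 ] [0.006 0.007]
0.127 19 [0.6044 0.0808 0.1315] [0.007 0.009]
0.137 22 [0.6046 0.0809 0.1412] [0.009 0.009]
0.147 22 [0.6039 0.081  0.1523] [0.006 0.008]
0.157 24 [0.6044 0.0813 0.1611] [0.006 0.01 ]
0.167 26 [0.6047 0.0811 0.1723] [0.007 0.008]
0.177 21 [0.604  0.0821 0.1819] [0.006 0.007]
0.187 24 [0.6042 0.081  0.1914] [0.007 0.009]
0.197 28 [0.6042 0.0812 0.2021] [0.007 0.008]
0.207 22 [0.6038 0.081  0.2116] [0.01  0.007]
0.217 30 [0.6022 0.0808 0.2223] [0.009 0.011]
0.227 34 [0.601  0.0782 0.233 ] [0.017 0.015]
262 398 402 5
263 398 402 5
264 398 401 4
265 398 401 3
266 398 401 3
268 401 401 1
269 399 401 3
270 398 401 4
271 396 401 6
272 396 401 6
273 396 401 6
274 396 401 6
275 396 400 5
276 396 400 5
277 396 400 5
278 395 400 6
279 395 400 6
280 396 399 4
281 396 399 4
282 396 398 3
283 396 398 3
284 395 398 4
285 396 398 3
290 393 393 1
291 392 394 3
292 389 392 4
293 387 391 5
294 386 391 6
295 385 391 7
```

The tip sits about 2.5 mm short of the well centre in x and 1 mm in y (scene well (0.610, 0.084), top (0.610, 0.0875)). I'll correct that and start down.

Call:
servo_tool(motion=[[[-0.2,0.15,0,0,0.9],[-0.2,0.15,0,0,0.9],[-0.2,0.15,0.4,0,0.9],[-0.2,0.15,0.7,0,0.9],[-0.2,0.15,0.9,0,0.9]]])

```text
time_s: 15.15
eef_pos: [0.6069, 0.0858, 0.2688]
eef_rot: [-0.0, 0.087, 0.996, -0.0]
wrist_force: [0.4, -0.4, -0.6]
opening: 0.167
grasp_force: 58.8
```

Call:
servo_tool(motion=[[[0,0,0.2,0,0.9],[0,0,0.4,0,0.9],[0,0,0.6,0,0.9],[0,0,0.6,0,0.9]]])

```text
time_s: 15.55
eef_pos: [0.607, 0.0857, 0.2629]
eef_rot: [-0.0, 0.087, 0.996, -0.0]
wrist_force: [-0.2, -0.2, -1.0]
opening: 0.172
grasp_force: 58.8
```

```bash
cat >> h.py <<'E'
def avg(n=8):
    r=[]
    for _ in range(n):
        ctrl.camera('scene'); o=ctrl.get_obs(); r.append(np.r_[o['eef_pos'],o['wrist_force'],o['torque'],o['opening'],o['grasp_force']])
    r=np.array(r); print('t',o['time_s'],r.mean(0).round(4),'sd',r.std(0)[:6].round(4))
E
python3 -c "
from h import *
avg()"
```

```text
t 15.95 [ 6.07200e-01  8.58000e-02  2.63400e-01 -9.76000e-02  1.36400e-01
 -7.83800e-01 -2.70000e-03  9.60000e-03  6.10000e-03  1.67000e-01
  5.87742e+01] sd [1.000e-04 0.000e+00 1.000e-04 5.852e-01 3.743e-01 2.709e-01]
```

Call:
servo_tool(motion=[[[0,0,0.2,0,0.9],[0,0,0.4,0,0.9],[0,0,0.6,0,0.9],[0,0,0.8,0,0.9],[0,0,0.8,0,0.9]]])

```text
time_s: 16.45
eef_pos: [0.6069, 0.0858, 0.2547]
eef_rot: [-0.0, 0.087, 0.996, -0.0]
wrist_force: [0.5, 0.2, -1.3]
opening: 0.168
grasp_force: 58.8
```

Run:
```python
from h import *
avg(6)
c=shot('scene','s13')
s=c['pixels'][225:315,335:455,::-1]
cv2.imwrite('pics/c13.png',cv2.resize(s,(600,450),interpolation=cv2.INTER_CUBIC))
e=ctrl.get_obs()['eef_pos']; axis('s14',.086,.2)
```

```text
t 16.75 [ 6.07200e-01  8.58000e-02  2.55300e-01  2.21100e-01 -8.66000e-02
 -8.47200e-01  6.80000e-03  1.25000e-02 -1.58000e-02  1.66800e-01
  5.87737e+01] sd [1.000e-04 0.000e+00 2.000e-04 6.380e-01 3.467e-01 5.610e-01]
0.086 18 [0.6082 0.0817 0.0903] [0.005 0.006]
0.096 22 [0.6082 0.0821 0.1009] [0.009 0.008]
0.106 22 [0.6083 0.0826 0.1121] [0.007 0.007]
0.116 18 [0.6078 0.0828 0.1206] [0.006 0.01 ]
0.126 25 [0.6079 0.0829 0.1307] [0.008 0.008]
0.136 19 [0.6075 0.0817 0.1426] [0.007 0.008]
0.146 23 [0.6078 0.0817 0.1515] [0.008 0.008]
0.156 24 [0.6075 0.0821 0.1621] [0.007 0.008]
0.166 22 [0.6072 0.0822 0.171 ] [0.008 0.008]
0.176 25 [0.6074 0.0825 0.1816] [0.008 0.008]
0.186 20 [0.607  0.0824 0.1901] [0.005 0.007]
0.196 32 [0.6051 0.0808 0.2015] [0.012 0.011]
```

View pics/c13.png

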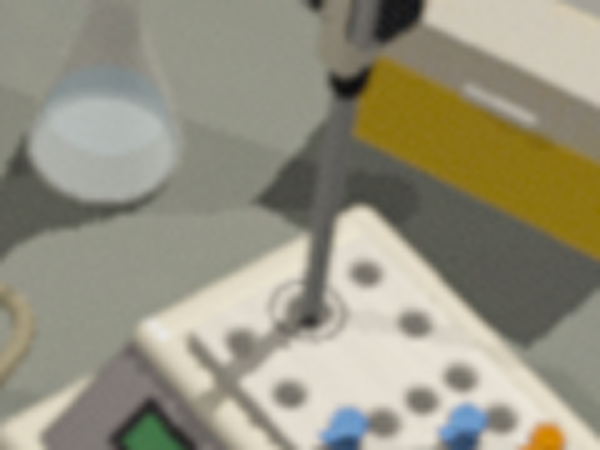

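The sleeve now enters the ringed well (crop (312,318) against ring centre about (306,312)), free of contact and upright. I'll go down slowly toward the floor with a 1 mm x trim.

Call:
servo_tool(motion=[[[0.1,0,0.2,0,0.9],[0.1,0,0.4,0,0.9],[0.1,0,0.6,0,0.9],[0.1,0,0.8,0,0.9],[0.1,0,0.9,0,0.9]]])

```text
time_s: 17.35
eef_pos: [0.606, 0.086, 0.2459]
eef_rot: [-0.0, 0.087, 0.996, -0.0]
wrist_force: [0.2, -0.2, -0.4]
opening: 0.168
grasp_force: 58.8
```

```bash
python3 -c "
from h import *
avg(8)"
```

```text
t 17.75 [ 6.0620e-01  8.5900e-02  2.4620e-01 -8.1000e-03  8.4400e-02 -9.0050e-01
  2.1300e-02  9.1000e-03 -1.1300e-02  1.6780e-01  5.8774e+01] sd [1.000e-04 0.000e+00 2.000e-04 4.345e-01 5.745e-01 4.823e-01]
```

Call:
servo_tool(motion=[[[0,0,0.1,0,0.9],[0,0,0.2,0,0.9],[0,0,0.3,0,0.9],[0,0,0.3,0,0.9]]])

```text
time_s: 18.15
eef_pos: [0.6062, 0.0859, 0.2433]
eef_rot: [0.0, 0.087, 0.996, 0.0]
wrist_force: [0.1, 0.6, 0.6]
opening: 0.167
grasp_force: 58.8
```

```bash
python3 -c "
from h import *
avg(8)"
```

```text
t 18.55 [ 6.06200e-01  8.59000e-02  2.43300e-01 -2.17700e-01 -1.34800e-01
  1.86900e-01 -1.22000e-02  3.02000e-02 -8.90000e-03  1.67200e-01
  5.87822e+01] sd [0.     0.     0.     0.3485 0.4815 0.7289]
```

Contact is at TCP z of about 0.2433, as predicted. Pressing 5 mm further, gently.

Call:
servo_tool(motion=[[[0,0,0.15,0,0.9],[0,0,0.3,0,0.9],[0,0,0.4,0,0.9],[0,0,0.5,0,0.9],[0,0,0.5,0,0.9]]])

```text
time_s: 19.05
eef_pos: [0.6062, 0.0859, 0.2383]
eef_rot: [0.0, 0.087, 0.996, -0.0]
wrist_force: [-1.1, -0.4, 1.7]
opening: 0.168
grasp_force: 58.9
```

```bash
python3 -c "
from h import *
avg(16)"
```

```text
t 19.85 [ 6.06200e-01  8.59000e-02  2.38400e-01 -1.73500e-01  2.78100e-01
  1.89650e+00 -5.40000e-03  6.74000e-02 -1.41000e-02  1.67100e-01
  5.88979e+01] sd [0.000e+00 0.000e+00 1.000e-04 6.070e-01 3.995e-01 5.315e-01]
```

The spring force is 1.90 + 0.84 ≈ 2.7 N, which is half-way. Now I'll hold still for over 3 s, check the pose and hand in.

Run:
```python
from h import *
avg(70)
p=axis('s15',.086,.185)
print('lean deg x,y',np.degrees(np.polyfit(p[:,2],p[:,:2],1)[0]).round(2))
c=load('s15');c0=load('scene0')
d=cv2.absdiff(c['pixels'],c0['pixels']).max(-1); print('marker/forceps change',(d[225:300,235:285]>40).sum(),'caddy bay',(d[285:340,195:285]>40).sum())
```

```text
t 23.35 [ 6.06200e-01  8.59000e-02  2.38300e-01 -8.72000e-02  1.16900e-01
  2.08440e+00  2.80000e-03  3.00000e-03 -3.70000e-03  1.67600e-01
  5.89276e+01] sd [0.     0.     0.     0.4763 0.4695 0.504 ]
0.086 20 [0.6067 0.0827 0.0912] [0.007 0.009]
0.096 18 [0.6067 0.0827 0.1009] [0.005 0.007]
0.106 22 [0.6062 0.0827 0.1104] [0.007 0.008]
0.116 21 [0.6065 0.0825 0.1216] [0.007 0.008]
0.126 17 [0.6064 0.0815 0.131 ] [0.005 0.008]
0.136 25 [0.6062 0.083  0.1403] [0.007 0.009]
0.146 21 [0.606  0.0824 0.1514] [0.005 0.008]
0.156 21 [0.6062 0.0824 0.1602] [0.005 0.008]
0.166 27 [0.6065 0.0829 0.1706] [0.008 0.008]
0.176 21 [0.6043 0.0812 0.1827] [0.009 0.01 ]
lean deg x,y [-0.88 -0.45]
marker/forceps change 236 caddy bay 46
```

```bash
python3 -c "
from bench import ctrl
print(ctrl.hand_in())"
```

```text
the job is handed in; nothing more can be done
None
```

Job handed in: the thermometer is held within about 1° of upright in the thermometer well, its foot pressed about half-way (about 2.7–2.9 N), and it was kept still for over 4 s; the first grip attempts slipped and I righted and re-gripped it in its cell. At the end the pen and forceps area of the image differed from the start (the removed thermometer may explain that) and I did not re-measure the caddy, pen or forceps.

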